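# Open the ratcheted jar clamp

## Robot

A 6-joint arm with a two-finger parallel gripper is mounted at the origin on a cart in front of the work surface, level with it; the furniture and walls round the work are solid. World frame = base frame: x ahead of the robot, y to its left, z up, the work surface at z = 0. Lengths are in m, angles in degrees, forces in N, time in s.
With the tool pointing down it reaches from about 0.375 to 0.9 m from the base axis. Payload 3.1 kg.
Tool frame: the origin (TCP) lies at the very end of the fingers, on their centre line; the grasp point (between the pads) lies 19 mm behind it (grasp_offset is the distance from the TCP to the grasp point, in m); z points along the fingers, y is the direction in which the jaws open and shut (so a half turn about z gives the same grasp; the last joint's range is limited). The gripper opens to 87 mm and grips with 3 to 60 N. Pads are 19 mm wide; open, the fingers measure 117 mm over their backs; the gripper's body (75 mm by 190 mm) begins 51 mm behind the grasp point.
Start: joints at [-75.946, 30.224, 82.088, -0, 67.689, -10.227], TCP at [0.257, -0.57, 0.223] pointing down, gripper open.
Joint ranges: [-176.69, 176.69], [-43.24, 126.21], [12.49, 139.97], [-82, 262], [0, 151.66], [-163.58, 163.58]. Speed limits (degrees/s): [159.86, 159.86, 180, 180, 180, 180].

## Interface

Orientations are given as a 3x3 rotation matrix whose columns are the frame's x, y, z axes.
In Python, from rig import * gives the robot as it stands. The module is installed in compiled form; this text tells all that it offers.
- The arm moves only by the tool play_rows, never from a script. Its argument "plan" is a list that holds one entry, the list of rows, each a list of 7 numbers: the shift along the world's x, y, z each as a share of 5 cm, from -1 to 1, then the turn, a rotation vector about the world's x, y, z each as a share of pi rad, from -1 to 1, then the gripper's target within -1 to 1 (fully open at 1, half-way at 0, shut at -1). A call has 1 to 12 rows; each row shifts and turns the commanded pose from where the row before left it; what a row does not reach is not made up. A row lasts 1/10 s, in which the tool goes at most 50 mm and 8.59 degrees, less where a joint would pass 70% of its speed; a pose out of reach is approached as far as the arm can. A call with a number of a shift or a turn outside -1 to 1 is refused whole. A call with a gripper value outside its range is refused whole. The fingers move at their own pace and stop on an object; the grip force is fixed at half the most. Time passes only in rows, so rows that do not move let the fingers close. It gives the time, the measured TCP pose, the force and the opening at its end, in the units of the state.
- read_state(): the state, without advancing time (a new reading comes with each control period).
- capture(name): name is "scene" or "top" or "wrist"; returns the picture (480x640x3 uint8, red, green, blue); there is no depth.
- camera_params(name): a dict with "intrinsics" (3x3 intrinsics, pixels), "k1" (the pictures are not rectified: a ray, as slopes to the right and down, at radius r is drawn at 1 + k1 r^2 times it, then the intrinsics apply), "R" (3x3) and "t" (3): a world point X has camera coordinates R X + t; the wrist camera has in their place "mount" (4x4, takes a point from camera to tool coordinates, whose origin is the TCP and whose axes are the flange's). Camera axes: x right, y down, z forward; pixel columns grow to the right and rows downward; lengths in m; the calibration is good to about 2 mm. A picture is of the moment at which its call begins: read the wrist's pose just before it. camera_params takes no time and is no camera call.
- hand_in(): hands the job in, once; it reports no verdict.
The state is a dict: "time_s": time; "joint_positions": joint angles; "qvel": joint speeds; "tau": joint torques, N m; "position": TCP position; "tcp_rot": TCP orientation; "force": force on the tool from outside, world axes, zero at the start; "moment": the same for the moment, N m; "opening": opening from 0.0 (shut) to 1.0 (fully open).
Only numpy, scipy, OpenCV 4.12 (cv2) and the standard library are available. Lean on these libraries where they do the work, as an engineer would, in place of code of your own. Each camera call takes 0.05 s, during which the arm holds its last target. There are 200 camera calls.

## Task

Open the jar clamp on the worktop so that the small glass jar in it can be taken out later. First tip the pawl's thumb lever over, away from the knob, until it stays lying back and the pawl is off the ratchet wheel; only then turn the knob back anticlockwise as far as it goes, so that the arm swings fully clear of the jar. Leave the lever tipped back and the jar standing upright where it is.

Things in the scene. Friction and masses are not known exactly. Their poses are not given: they have to be found in the camera images.
- knob_grip (a point): Centre of the knob's grip: an upright black bar on the knob's axis, 60 mm long (this point's x), 16 thick (its y), 38 high (19 above and below this point, z up). Point 67 mm above the worktop. Below: a neck of 16 mm radius, then a toothed wheel 128 mm across, top 38 mm above the worktop. Wheel and arm (145 mm long, 67 mm high) turn with it. Jar on one side of it, pawl on the opposite.
- clamp_knob (a joint): Knob angle, rad. 0 = arm fully open, at its stop; grows clockwise seen from above, about 1.2 = arm closed on the jar. Starts at 1.11 to 1.19. With the pawl down it turns clockwise only; with the pawl off either way, against light friction (0.06 N m), no spring, and stays where left.
- lever_tip (a point): Centre of the lever's thumb bar: level dark steel, 38 mm long (point's x, the hinge direction), 14 thick, on a stalk 48 mm up from its hinge. Pawl down: about 85 mm from the knob's axis in plan, 92 mm above the worktop, leaning to the knob; 55 mm free between it and the knob bar. Pushed straight away from the knob (under 1 N) past upright, it falls back and stays, 139 mm from the axis, 82 mm up.
- pawl (a joint): Pawl angle, rad: 0 to 0.15 = nose down in the teeth (lever leans 25 degrees towards the knob), 0.44 = lever upright, 1.22 = tipped back on its stop, off the wheel. Hinge 105 mm from the knob's axis in plan, 48 mm above the worktop.
- jar: Small clear glass jar with metal lid, 56 mm across, 65 high, loose, on the clamp's wooden base (fixed, 132 x 315 x 12 mm), 112 mm from the knob's axis, between two fixed posts and the arm's rubber block. Origin: centre of its underside, z up. Wall cupboards hang 460 mm above the worktop close behind the clamp: keep approaches low.
Things that resemble listed ones, but are neither listed nor needed, are in the scene too. Leave any green look-alike of the jar alone.

How it is judged (in metres and radians):
On the way:
1. the pawl's lever is tipped back off the wheel while the knob is still closed (value of joint pawl above 0.9 rad and value of joint clamp_knob above 0.95 rad), for 0.2 s.
At the end, for the whole second after the job is handed in: The knob is turned back to within 0.2 rad of its open stop, the pawl's lever lies tipped back (pawl joint above 0.9 rad), and the jar stands upright (within 0.15 rad) and at rest within 20 mm of where it was (value of joint clamp_knob below 0.2 rad and value of joint pawl above 0.9 rad and angle between jar's own z axis and vertical below 0.15 rad and distance of jar from where it was at the start of the episode below 0.02 m and linear speed of jar below 0.02 m/s); the robot touches nothing.
It fails at once if the jar is knocked over (angle between jar's own z axis and vertical above 0.5 rad).
It also fails if it takes over 43 s, if anything falls off the work surface, if the arm or the gripper's body presses on something with over 40 N, if the wrist force passes 120 N, or if a joint passes its speed limit or range.

## Working session

There is one attempt and no reset: what is moved stays moved. The work goes in short steps, Python scripts to look and compute and a tool call to move; the robot and the scene stay as the last step left them, time stands still between calls to the robot, and variables do not carry over. Pictures are saved under pics/ and viewed, about 8 in all and at most 12, crops included, and the job is handed in when it is done.

Besides the shell and the picture viewer there is one more tool, called as name(argument=value, ...), one argument or row to a line, values as JSON. play_rows: Moves the arm, as the interface text tells. Its arguments: {"type":"object","properties":{"plan":{"type":"array"}},"required":["plan"]}

```bash
mkdir -p pics; cat > h.py <<'E'
from rig import *
import numpy as np, cv2
def snap(n,f):
    im=capture(n); cv2.imwrite('pics/'+f,cv2.cvtColor(im,cv2.COLOR_RGB2BGR)); return im
def cam(n,s=None):
    p=camera_params(n);K=np.array(p['intrinsics'])
    if 'mount' in p:
        M=np.array(p['mount']);Rt=np.array(s['tcp_rot']);Rw=Rt@M[:3,:3];c=Rt@M[:3,3]+np.array(s['position'])
        return K,p['k1'],Rw.T,-Rw.T@c
    return K,p['k1'],np.array(p['R']),np.array(p['t'])
def ray(c,u,v):
    K,k1,R,t=c;d=np.linalg.solve(K,[u,v,1.])[:2];r=d.copy()
    for _ in range(20): r=d/(1+k1*(r@r))
    w=R.T@np.array([r[0],r[1],1]);return -R.T@t,w/np.linalg.norm(w)
def plane(c,u,v,z):
    o,w=ray(c,u,v);return o+w*(z-o[2])/w[2]
def proj(c,X):
    K,k1,R,t=c;p=R@np.array(X)+t;r=p[:2]/p[2];r=r*(1+k1*(r@r));return (K@[r[0],r[1],1])[:2]
def tri(a,b):
    (o1,d1),(o2,d2)=a,b;A=np.array([d1,-d2]).T;s=np.linalg.lstsq(A,o2-o1,rcond=None)[0]
    p,q=o1+s[0]*d1,o2+s[1]*d2;return (p+q)/2,np.linalg.norm(p-q)
E
python3 - <<'E'
from h import *
for n in('scene','top'):
    snap(n,n+'0.png');K,k,R,t=cam(n);print(n,K[0,0],k,-R.T@t)
a=cv2.imread('pics/scene0.png');b=cv2.imread('pics/top0.png')
s=read_state();print(s['time_s'],s['force'],np.round(s['tcp_rot'],2))
E
```

```text
scene 570.6237200464446 -0.10097979964079026 [-0.05042174  0.74652564  0.73571678]
top 586.6752168239877 -0.09161004850218789 [ 0.34445258 -0.0171484   1.43946043]
0.1 [-0.39546882  0.56738201  0.44026186] [[ 0.91  0.41 -0.  ]
 [ 0.41 -0.91  0.  ]
 [ 0.   -0.   -1.  ]]
```

View pics/scene0.png

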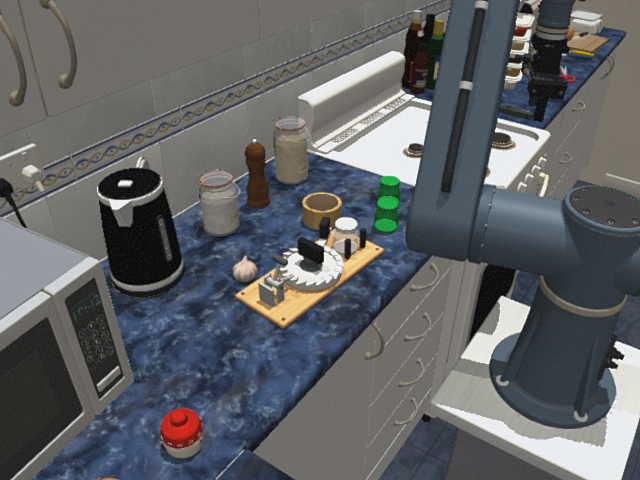

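View pics/top0.png

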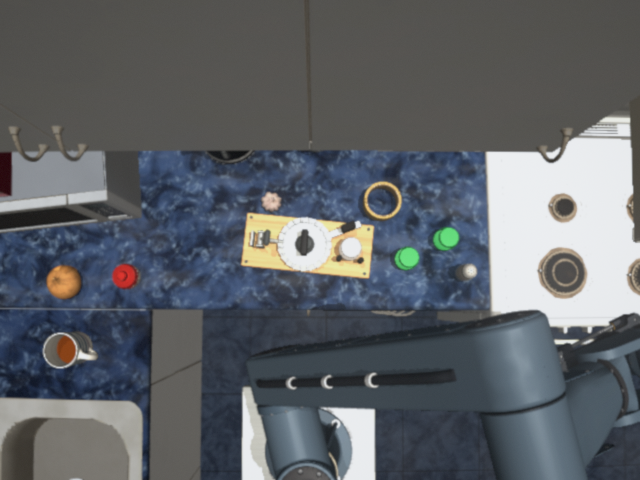

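The scene view shows one clamp, on a wooden base at about (310,270), with the pawl at its left end (270,288) and the jar at its right end (346,235). In the top view the knob is at about (305,243), the lever at about (262,238) and the jar at (349,248). The green cups at (406,258) and (446,238) are the look-alikes. I'll enlarge both views to confirm.

```bash
python3 - <<'E'
import cv2,numpy as np
b=cv2.imread('pics/top0.png')[205:285,235:385];a=cv2.imread('pics/scene0.png')[205:330,230:390]
b=cv2.resize(b,(750,400)[:2],interpolation=cv2.INTER_CUBIC)
cv2.imwrite('pics/topc.png',b)
cv2.imwrite('pics/scc.png',cv2.resize(a,None,fx=4.5,fy=4.5,interpolation=cv2.INTER_CUBIC))
E
```

```text
(no output)
```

View pics/topc.png

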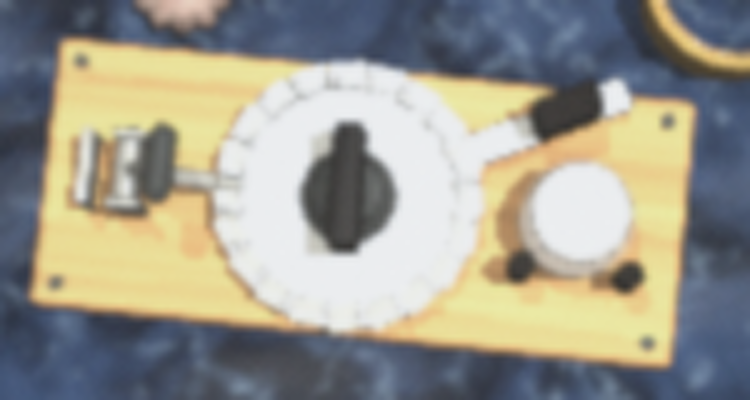

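View pics/scc.png

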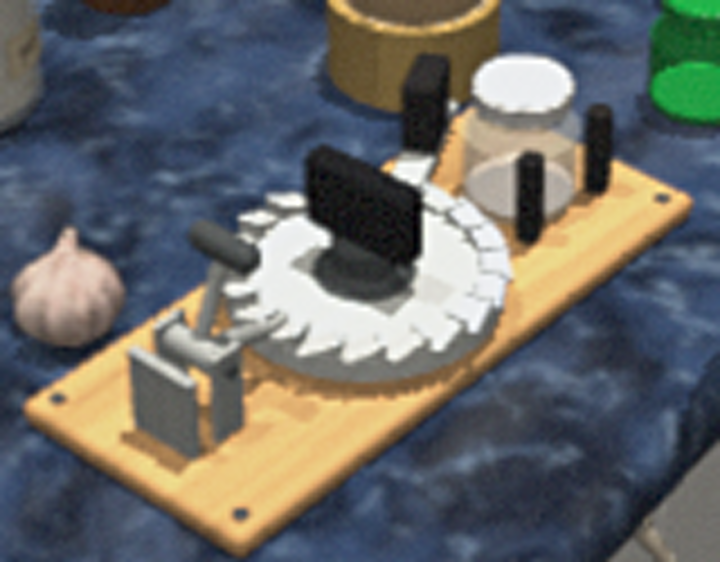

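The crops confirm it: a clear jar with a metal lid, an arm with a rubber block, a black knob bar, and a dark lever bar leaning towards the knob. The arm swings towards +x (up in the image) to open.

```bash
python3 - <<'E'
from h import *
t=cam('top');s=cam('scene')
f=lambda x,y:(235+(x+.5)/5-.5,205+(y+.5)/5-.5)
g=lambda x,y:(230+(x+.5)/4.5-.5,205+(y+.5)/4.5-.5)
P={}
for n,c,z in [('bar a',(350,126),.086),('bar b',(344,246),.086),('lever',(161,161),.098),('lev a',(163,127),.098),('lev b',(157,196),.098),('jar',(577,212),.077),('c1',(62,38),.012),('c2',(694,102),.012),('c3',(668,366),.012),('c4',(32,303),.012)]:
    P[n]=plane(t,*f(*c),z);print(n,P[n].round(4))
d=P['c1']+P['c4']-P['c2']-P['c3'];print('long dir',np.degrees(np.arctan2(d[1],d[0])))
b=P['bar a']-P['bar b'];print('bar',np.degrees(np.arctan2(b[1],b[0])),np.linalg.norm(b),(P['bar a']+P['bar b'])/2)
for n,c,z in [('bar ends',(318,150),.086),('bar end2',(415,203),.086),('lever',(224,247),.092)]:
    print(n,plane(s,*g(*c),z).round(4))
E
```

```text
bar a [0.5184 0.0057 0.086 ]
bar b [0.4624 0.0082 0.086 ]
lever [0.5004 0.0925 0.098 ]
lev a [0.5162 0.0917 0.098 ]
lev b [0.4842 0.0941 0.098 ]
jar [ 0.4794 -0.1003  0.077 ]
c1 [0.5713 0.149  0.012 ]
c2 [ 0.5403 -0.1621  0.012 ]
c3 [ 0.4106 -0.1483  0.012 ]
c4 [0.4406 0.1617 0.012 ]
long dir 84.38813398827547
bar -2.593639988534781 0.05607045474580944 [0.49041748 0.0069641  0.086     ]
bar ends [0.5157 0.0123 0.086 ]
bar end2 [0.458 0.02  0.086]
lever [0.5003 0.0976 0.092 ]
```

play_rows(
  plan=[
    [[0.1, 0.4, 0.3, 0, 0, 0, -1], [0.26, 0.7, 0.3, 0, 0, 0, -1], [0.26, 0.7, 0.3, 0, 0, 0, -1], [0.26, 0.7, 0, 0, 0, 0, -1], [0.26, 0.7, 0, 0, 0, 0, -1], [0.26, 0.7, 0, 0, 0, 0, -1], [0.26, 0.7, 0, 0, 0, -0.04, -1], [0.26, 0.7, 0, 0, 0, -0.04, -1], [0.26, 0.7, 0, 0, 0, -0.04, -1], [0.26, 0.7, 0, 0, 0, -0.04, -1], [0.26, 0.7, 0, 0, 0, 0, -1], [0.26, 0.7, 0, 0, 0, 0, -1]],
  ],
)

```text
time_s: 1.3
position: [0.4051, -0.163, 0.2674]
tcp_rot: [[0.997, -0.079, -0.0], [-0.079, -0.997, 0.0], [-0.0, -0.0, -1.0]]
force: [0.7, -0.4, -0.1]
opening: 0.03
```

play_rows(
  plan=[
    [[0.3, 0.7, 0, 0, 0, 0, -1], [0.3, 0.7, 0, 0, 0, 0, -1], [0.3, 0.7, 0, 0, 0, 0, -1], [0.3, 0.7, 0, 0, 0, 0, -1], [0.3, 0.7, -0.2, 0, 0, 0, -1], [0.28, 0.7, -0.2, 0, 0, 0, -1], [0, 0, 0, 0, 0, 0, -1], [0, 0, 0, 0, 0, 0, -1]],
  ],
)

```text
time_s: 2.1
position: [0.4935, 0.046, 0.2469]
tcp_rot: [[0.997, -0.076, -0.002], [-0.076, -0.997, -0.0], [-0.002, 0.0, -1.0]]
force: [-0.2, -1.1, 0.5]
opening: 0.005
```

```bash
python3 - <<'E'
from h import *
s=read_state();snap('wrist','w1.png');print(s['position'],s['joint_positions'],s['force'])
c=cam('wrist',s)
for n,X in [('knob',(.4905,.0075,.086)),('lever',(.4995,.0925,.098)),('jar',(.479,-.1,.077)),('tcp',s['position'])]:print(n,proj(c,X))
E
```

```text
[0.49349996 0.04599634 0.24691878] [-7.59920303e+00  1.84845596e+01  9.85139772e+01 -3.06865513e-02
  6.31057328e+01  8.67960090e+01] [-0.1894863  -1.10294347  0.52399465]
knob [363.36886107 223.4191003 ]
lever [255.19484089 223.77009067]
jar [489.38483285 225.09689541]
tcp [315.6074667  306.37981091]
```

View pics/w1.png

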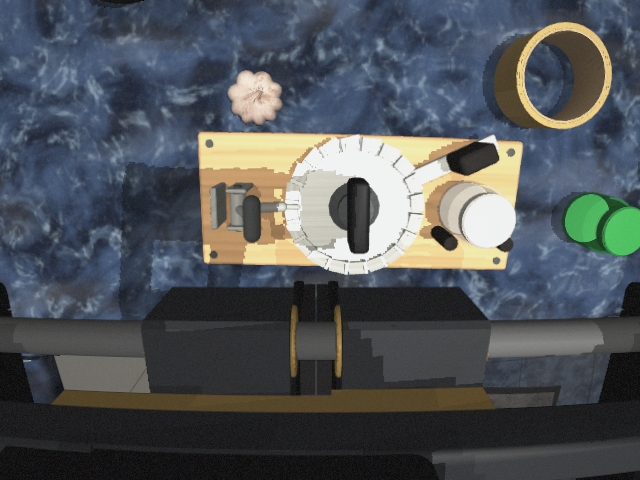

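The wrist view shows the knob bar's top face centred at about (359,216) and the lever bar at about (252,218). Both are within a few pixels of where I predicted them.

```bash
python3 - <<'E'
from h import *
s=read_state();c=cam('wrist',s)
print(plane(c,359,182,.086),plane(c,358.5,250,.086),plane(c,359,216,.086),plane(c,252,218,.098),plane(c,252,197,.098),plane(c,252,240,.098))
E
```

```text
[0.52415999 0.00841489 0.086     ] [0.46849449 0.01169803 0.086     ] [0.49689271 0.00984465 0.086     ] [0.50441248 0.09365708 0.098     ] [0.52072367 0.09174424 0.098     ] [0.48686679 0.09574218 0.098     ]
```

play_rows(
  plan=[
    [[0.1, 0.1, -0.6, 0, 0, 0, -1], [0, 0, -0.8, 0, 0, 0, -1], [0, 0, -0.8, 0, 0, 0, -1], [0, 0, -0.6, 0, 0, 0, -1], [0, 0, -0.3, 0, 0, 0, -1], [0, 0, -0.22, 0, 0, 0, -1], [0, 0, 0, 0, 0, 0, -1], [0, 0, 0, 0, 0, 0, -1]],
  ],
)

```text
time_s: 2.95
position: [0.4996, 0.0496, 0.0822]
tcp_rot: [[0.997, -0.08, 0.001], [-0.08, -0.997, -0.0], [0.001, 0.0, -1.0]]
force: [-0.1, 1.2, -0.5]
opening: 0.003
```

play_rows(
  plan=[
    [[0.01, 0.1, 0, 0, 0, 0, -1], [0.01, 0.1, 0, 0, 0, 0, -1], [0.01, 0.1, 0, 0, 0, 0, -1], [0.01, 0.1, 0, 0, 0, 0, -1], [0.01, 0.1, 0, 0, 0, 0, -1], [0.01, 0.1, 0, 0, 0, 0, -1], [0.01, 0.1, 0, 0, 0, 0, -1], [0.01, 0.1, 0, 0, 0, 0, -1], [0.01, 0.1, 0, 0, 0, 0, -1], [0.01, 0.1, 0, 0, 0, 0, -1], [0.01, 0.1, 0, 0, 0, 0, -1], [0, 0, 0, 0, 0, 0, -1]],
  ],
)

```text
time_s: 4.15
position: [0.5045, 0.106, 0.0815]
tcp_rot: [[0.997, -0.078, 0.0], [-0.078, -0.997, 0.0], [0.0, -0.0, -1.0]]
force: [-0.3, 0.0, 0.4]
opening: 0.002
```

play_rows(
  plan=[
    [[0, 0, 0.6, 0, 0, 0, -1], [0, 0, 0.8, 0, 0, 0, -1], [0, 0, 0.8, 0, 0, 0, 0], [0, -0.5, 0.3, 0, 0, 0, 0], [-0.1, -0.7, 0, 0, 0, 0, 0], [-0.1, -0.7, 0, 0, 0, 0.006, 0], [0, 0, 0, 0, 0, 0, 0], [0, 0, 0, 0, 0, 0, 0]],
  ],
)

```text
time_s: 4.95
position: [0.4943, 0.0098, 0.2065]
tcp_rot: [[0.998, -0.062, -0.0], [-0.062, -0.998, 0.001], [-0.0, -0.0, -1.0]]
force: [-1.3, 0.2, -0.3]
opening: 0.45
```

```bash
python3 - <<'E'
from h import *
s=read_state();im=snap('wrist','w2.png');print(s['position'],s['time_s'])
cv2.imwrite('pics/w2c.png',cv2.resize(cv2.imread('pics/w2.png')[100:360,120:520],None,fx=2,fy=2))
E
```

```text
[0.49433437 0.00984216 0.20653637] 4.95
```

View pics/w2c.png

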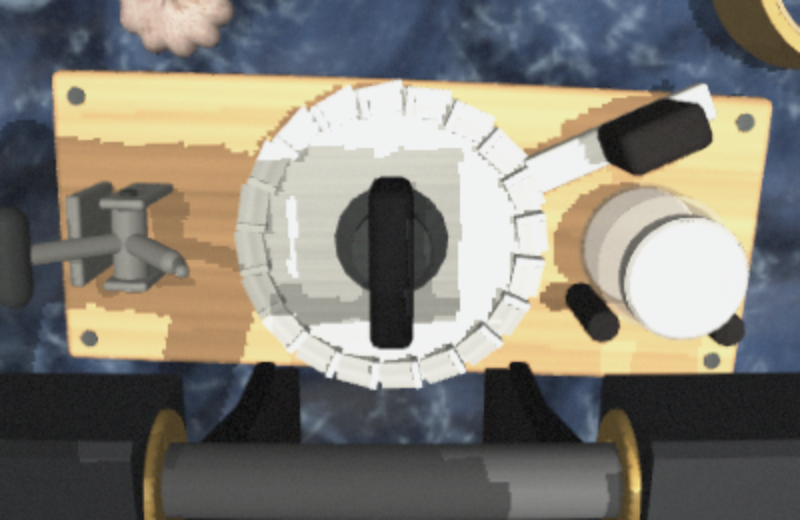

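The lever now lies back at the left edge of the crop, about (12,255), and the pawl nose is off the wheel. The knob is unmoved. Next I'll refine the bar's position.

```bash
python3 - <<'E'
from h import *
s=read_state();c=cam('wrist',s)
a,b=plane(c,315.5,190,.086),plane(c,315.5,272,.086);print(a,b,(a+b)/2,np.degrees(np.arctan2((a-b)[1],(a-b)[0])),np.linalg.norm(a-b),s['tcp_rot'],s['joint_positions'])
E
```

```text
[0.52720073 0.0086323  0.086     ] [0.46747499 0.01229583 0.086     ] [0.49733786 0.01046406 0.086     ] -3.5100826051111564 0.05983798888680411 [[ 9.98136552e-01 -6.10185658e-02 -3.97766585e-04]
 [-6.10183123e-02 -9.98136453e-01  6.21115709e-04]
 [-4.34924918e-04 -5.95687246e-04 -9.99999728e-01]] [-1.17690197e+01  2.15347393e+01  1.01512688e+02  3.60055879e-02
  5.69821473e+01  8.17096257e+01]
```

play_rows(
  plan=[
    [[0.04, 0.01, -0.6, 0, 0, 0, 0], [0, 0, -0.8, 0, 0, 0, 0], [0, 0, -0.8, 0, 0, 0, 0], [0, 0, -0.5, 0, 0, 0, 0], [0, 0, -0.34, 0, 0, 0, 0], [0, 0, 0, 0, 0, 0, 0], [0, 0, 0, 0, 0, 0, -1], [0, 0, 0, 0, 0, 0, -1], [0, 0, 0, 0, 0, 0, -1], [0, 0, 0, 0, 0, 0, -1], [0, 0, 0, 0, 0, 0, -1], [0, 0, 0, 0, 0, 0, -1]],
  ],
)

```text
time_s: 6.2
position: [0.4971, 0.0101, 0.0554]
tcp_rot: [[0.998, -0.059, 0.002], [-0.059, -0.998, -0.001], [0.002, 0.001, -1.0]]
force: [-1.3, -3.7, 5.7]
opening: 0.183
```

play_rows(
  plan=[
    [[0, 0, 0, 0, 0, 0.02, -1], [0, 0, 0, 0, 0, 0.03, -1], [0, 0, 0, 0, 0, 0.03, -1], [0, 0, 0, 0, 0, 0.03, -1], [0, 0, 0, 0, 0, 0.03, -1], [0, 0, 0, 0, 0, 0.03, -1], [0, 0, 0, 0, 0, 0, -1]],
  ],
)

```text
time_s: 6.9
position: [0.4967, 0.012, 0.0554]
tcp_rot: [[0.89, 0.457, 0.001], [0.457, -0.89, 0.002], [0.002, -0.001, -1.0]]
force: [0.4, 4.0, 7.7]
opening: 0.178
```

play_rows(
  plan=[
    [[0, 0, 0, 0, 0, 0.03, -1], [0, 0, 0, 0, 0, 0.03, -1], [0, 0, 0, 0, 0, 0.03, -1], [0, 0, 0, 0, 0, 0.03, -1], [0, 0, 0, 0, 0, 0.03, -1], [0, 0, 0, 0, 0, 0.03, -1], [0, 0, 0, 0, 0, 0.01, -1], [0, 0, 0, 0, 0, 0, -1]],
  ],
)

```text
time_s: 7.7
position: [0.4951, 0.0135, 0.0554]
tcp_rot: [[0.484, 0.875, -0.002], [0.875, -0.484, 0.005], [0.003, -0.004, -1.0]]
force: [-2.1, 8.7, 9.8]
opening: 0.182
```

```bash
python3 - <<'E'
from h import *
s=read_state();R=s['tcp_rot'];print(np.degrees(np.arctan2(R[1][0],R[0][0])),s['moment'],s['force'],s['joint_positions'])
E
```

```text
61.072642823991856 [ 1.44135808  0.15209173 -0.63991337] [-2.05131048  8.70760037  9.76323311] [-11.53583705  36.55921149 108.17011044   0.41062806  35.42905257
  17.05624879]
```

The knob has turned 64.6° (1.127 rad), and the z moment has risen to 0.64 N m, so it is at or very near its stop. Releasing and retreating straight up.

play_rows(
  plan=[
    [[0, 0, 0, 0, 0, 0, 0], [0, 0, 0, 0, 0, 0, 0], [0, 0, 0, 0, 0, 0, 0], [0, 0, 0, 0, 0, 0, 0], [0, 0, 0.3, 0, 0, 0, 0], [0, 0, 0.6, 0, 0, 0, 0], [0, 0, 0.8, 0, 0, 0, 0], [-0.2, 0, 0.8, 0, 0, 0, 0], [-0.5, 0, 0.6, 0, 0, 0, 0], [-0.5, 0, 0.2, 0, 0, 0, 0], [0, 0, 0, 0, 0, 0, 0], [0, 0, 0, 0, 0, 0, 0]],
  ],
)

```text
time_s: 8.9
position: [0.4369, 0.0106, 0.2198]
tcp_rot: [[0.48, 0.877, 0.002], [0.877, -0.48, -0.0], [0.001, 0.002, -1.0]]
force: [-0.0, -0.5, 0.5]
opening: 0.5
```

```bash
python3 - <<'E'
from h import *
s=read_state();print(s['position'],s['force']);a=snap('wrist','w3.png');snap('scene','scene3.png')
a=cv2.resize(cv2.imread('pics/w3.png')[:420],(400,262));b=cv2.resize(cv2.imread('pics/scene3.png')[205:330,230:390],(400,312));
c=np.zeros((312,800,3),np.uint8);c[:262,:400]=a;c[:,400:]=b;cv2.imwrite('pics/fin.png',c)
E
```

```text
[0.43688798 0.01059907 0.219751  ] [-0.04404405 -0.45758815  0.47944395]
```

View pics/fin.png

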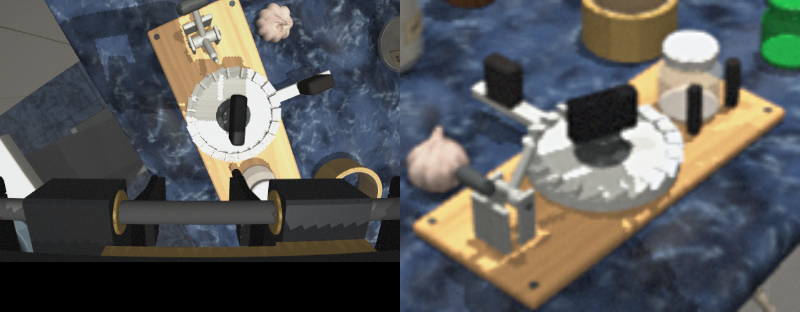

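In the last views the arm points fully away from the jar, which stands upright between its posts. The lever lies back with the pawl nose raised, and the gripper is clear of everything.

```bash
python3 -c "
from rig import *
print(hand_in())"
```

```text
the job is handed in; nothing more can be done
None
```

The jar clamp is open and the job was handed in at about 9 s of the 43 s allowed. I pushed the pawl's lever over first. With the knob still closed, the wrist picture showed it lying back with the pawl off the wheel. I then gripped the knob bar and turned it 64.6° (1.13 rad) anticlockwise, let go and moved straight up.

- **Knob:** it started at 1.11 to 1.19 rad, so it should be within about 0.07 rad of its open stop. I worked this out from the wrist's turn, as the joint itself can't be read. The turning resistance rose to 0.64 N m at the end, which suggests the stop was reached.
- **Lever and jar:** the last pictures show the lever tipped back, the arm swung clear, and the jar upright between its posts. I judged the jar's position by eye and did not measure it again.
- **Robot:** the gripper is clear of everything, with only about 0.5 N on the wrist sensor. The highest force in the readings I took was about 13 N, while I was turning the knob.

No check failed. The camera views disagreed on the knob's position by about 6 to 10 mm at first, so I used the close wrist view for the grasp.

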